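# Prop up the overhanging serving shelf beside the till

### The job

Steady the overhanging wooden shelf: slide the aluminium plate by its orange tab until its round black landing spot is centred under the foot of the shelf's prop leg, then turn the red-knobbed crank clockwise (seen from above) until the foot bears firmly on the plate, that is until the crank turns about two thirds more heavily than it did running free, and let go. Do not crank it much harder than that, and leave the tin, the jar and the card terminal where they are.

Things in the scene. Friction and masses are not known exactly. Their poses are not given: they have to be found in the camera images.
- prop: Fixed serving shelf with a crank-down prop leg. Origin: on the vertical axis of leg and crank, at counter level; z up. A wooden board (240 mm wide in x, 22 mm thick, top 165 mm above the counter) reaches along +y from y = 60 to 430 mm to a white end panel. Round the axis: grey square tube 44 mm wide, dark gear head 60 mm square on top, then the crank.
- leg_tube (a point): Lower end of the tube, on the axis, 95 mm above the counter. From it hangs a leg with a round black rubber foot, 44 mm across, 12 mm thick, centred on the axis. Its screwed stem was left differently each time: the rubber's underside starts 20 to 45 mm above the counter, and no reading tells where. It goes down 30 mm per crank turn (4.8 mm per rad); the rubber gives 1 mm per 10 N.
- gear_head (a point): Centre of the gear head's top, on the axis, 202 mm above the counter. With the foot in the air the crank takes 0.37 N m: 6 N at the knob along its path. Each 10 N of foot force adds 0.8 N (4 N per rad once the foot is on the plate); two thirds more than free is 52 N at the foot. Read it in slow motion (0.03 m/s or less): it relaxes after a fast stop. The gear holds where it is left.
- crank_knob (a point): Centre of the red crank knob: upright cylinder 22 mm across, 45 mm tall (221 to 266 mm above the counter), 60 mm from the axis, on an arm 20 mm wide whose top is at 219 mm. It spins freely on its pin, so a gripper can hold it from above without turning while it goes round. Nothing near it stands above the arm's top except the jar on the board (top 255 mm, 0.2 m or more from the axis).
- crank (a joint): Crank angle in rad, growing clockwise seen from above, which lowers the foot; 0 (raised) to 11.5, starting at 0 to 1.5. At 0 the knob lies along prop's +x from the axis; at angle q, at -q about z from there.
- plate: Loose aluminium plate, 0.4 to 0.65 kg, 12 mm thick, x from -172 to +40 mm, 80 mm wide (y). Origin: underside, below the centre of the round black landing spot (60 mm across, yellow dot). An upright orange tab at x = -150 mm, y = 0 is 30 mm long in x, 14 mm thick in y, from 12 to 62 mm above the counter; grip it across the 14 mm from above. The plate slides on the counter.
- tin: Bystander: food tin 72 mm across, 85 mm tall, standing on the counter. Origin under its centre.
- jar: Bystander: jar with brass-coloured cap, 64 mm across, 90 mm tall, standing on the wooden shelf board. Origin under its centre.
- terminal: Bystander: black card terminal 150 x 75 x 30 mm lying on the counter. Origin under its centre.
Not all that is in view belongs to the job. Several things have the shape of the plate; the one meant has the colours described above.

How it is judged (in metres and radians):
On the way, in this order (a step that is already met when the one before it is completed fails the run):
1. the plate lies flat with its landing spot under the foot, before the foot bears on it (horizontal distance between plate and prop below 0.015 m and height (world z) of plate below 0.004 m and angle between plate's own z axis and vertical below 0.05 rad and contact force between prop and plate below 3 N), for 0.2 s.
2. the foot has been cranked down until it bears firmly on the plate (horizontal distance between plate and prop below 0.015 m and contact force between prop and plate between 20 and 75 N), for 0.2 s.
At the end, for the whole second after the job is handed in: The landing spot's centre is within 15 mm of the leg's axis, the plate lies flat and still, the foot presses on it with 20 to 75 N (about 1.25 to 1.95 times the free crank load), and tin, jar and terminal are within 30 mm of where they stood (all of step 2 and angle between plate's own z axis and vertical below 0.05 rad and linear speed of plate below 0.02 m/s and distance of each of tin, jar, terminal from where it was at the start of the episode below 0.03 m); the robot touches nothing.
It fails at once if the foot is over-cranked: it presses on the plate with more than 100 N (contact force between prop and plate above 100 N).
It fails at once if the tin, jar or terminal is knocked away (more than 60 mm) or tipped over (distance of any of tin, jar, terminal from where it was at the start of the episode above 0.06 m or angle between any of tin, jar's own z axis and vertical above 0.5 rad).
It also fails if it takes over 72 s, if anything falls off the work surface, if the arm or the gripper's body presses on something with over 40 N, if the wrist force passes 120 N, or if a joint passes its speed limit or range.

### The arm

A 6-joint arm with a two-finger parallel gripper is mounted at the origin on the work surface. World frame = base frame: x ahead of the robot, y to its left, z up, the work surface at z = 0. Lengths are in m, angles in degrees, forces in N, time in s.
With the tool pointing down it reaches from about 0.35 to 0.875 m from the base axis. Payload 4.2 kg.
Tool frame: the origin (TCP) lies on the front face of the gripper's body, between the roots of the fingers; the fingertips stand 70 mm ahead of it and the grasp point (between the pads) lies 51 mm ahead of it; z points along the fingers, y is the line along which they close (so a half turn about z gives the same grasp; the last joint's range is limited). The gripper opens to 87 mm and grips with 3 to 60 N. Pads are 19 mm wide; open, the fingers measure 117 mm over their backs; the gripper's body (75 mm by 190 mm) begins 51 mm behind the grasp point.
Start: joints at [-56.631, 22.042, 0.453, 0, -68.411, -14.817], TCP at [0.199, -0.592, 0.292] pointing down, gripper open.
Joint ranges: [-179.83, 179.83], [-69.29, 118.12], [-61.27, 80.66], [-181.25, 117.63], [-171.15, -9.14], [-177.46, 177.46]. Speed limits (degrees/s): [159.86, 159.86, 180, 180, 180, 180].

### API

Orientations are given as a 3x3 rotation matrix whose columns are the frame's x, y, z axes.
In Python, from station import r gives the robot as it stands.
- The arm moves only by the shell command python3 -m pendant 'ROWS' [OPENING]. ROWS is JSON, a list of rows, each a list of 2 entries, a list of its own where there are three numbers: the shift along the tool's x, y, z in mm, then the turn, a rotation vector about the tool's x, y, z in rad. A call has 1 to 10 rows; each row is the pose to reach, as a shift and turn from the pose commanded when the call began, along the tool's axes at that moment; what a row does not reach only later rows make up. A row lasts 1/10 s, in which the tool goes at most 50 mm and 8.59 degrees, less where a joint would pass 70% of its speed; a pose out of reach is approached as far as the arm can. A call with a gripper value outside its range is refused whole. OPENING is the opening, from 0 (shut) to 1 (fully open), set as the call begins (- or left out, the last holds). The fingers move at their own pace and stop on an object; the grip force is fixed at half the most. Time passes only in rows, so rows that repeat a pose let the fingers close. It gives the time, the measured TCP pose, the force, the opening and the grip force at its end, in the units of the state.
- r.sense(): the state, without advancing time (a new reading comes with each control period).
- r.capture(name): name is "scene" or "side" or "wrist"; returns a dict with "frame" (420x560x3 uint8, red, green, blue), "vertical_fov" (degrees; the focal length in pixels is half the picture's height over the tangent of half this angle, whatever the lens; pixels are square), "cx", "cy" (the principal point, pixels), "rvec" (rotation vector, rad) and "tvec" (3), from world to camera coordinates, as OpenCV has them. Camera axes: x right, y down, z forward; pixel columns grow to the right and rows downward; lengths in m; the calibration is good to about 2 mm. A picture is of the moment at which its call begins. There is no depth.
- r.finish_job(): hands the job in; it is judged then, once.
The state is a dict: "time_s": time; "joints": joint angles; "joint_velocities": joint speeds; "effort": joint torques, N m; "tcp_pos": TCP position; "ee_rot": TCP orientation; "wrist_force": force on the tool from outside, world axes, zero at the start; "moment": the same for the moment, N m; "gripper_width": opening from 0.0 (shut) to 1.0 (fully open); "gripper_force": force on a finger pad.
Only numpy, scipy, OpenCV 4.12 (cv2) and the standard library are available. Lean on these libraries where they do the work, as an engineer would, in place of code of your own. Each camera call takes 0.05 s, during which the arm holds its last target. There are 200 camera calls.

## Working session

There is one attempt and no reset: what is moved stays moved. The work goes in short steps, Python scripts to look and compute and a shell command to move; the robot and the scene stay as the last step left them, time stands still between calls to the robot, and variables do not carry over. Pictures are saved under pics/ and viewed, at most 10 in all, crops included, and the job is handed in when it is done.

```bash
ls; mkdir -p pics; python3 - <<'E'
from station import r
import cv2,numpy as np
a=[r.capture(n) for n in("scene","side")]
for n,c in zip(("scene","side"),a):
    cv2.imwrite(f"pics/{n}0.png",c["frame"][:,:,::-1]); print(n,{k:v for k,v in c.items() if k!="frame"})
s=r.sense();print(s["time_s"],s["tcp_pos"],s["ee_rot"],s["wrist_force"])
E
```

```text
pics
scene {'vertical_fov': 45.96087874661756, 'cx': 272.5818034710829, 'cy': 211.8398437165155, 'rvec': array([ 1.43548008,  2.17274512, -0.86983389]), 'tvec': array([ 0.11733198, -0.27845652,  1.84642641])}
side {'vertical_fov': 47.22118543653254, 'cx': 280.50982495132126, 'cy': 215.22623658538473, 'rvec': array([ 0.47767322, -2.78447845,  1.05486568]), 'tvec': array([0.5427329 , 0.15718722, 1.3396594 ])}
0.1 [ 0.19874111 -0.59216604  0.29130083] [[-9.48084074e-01 -3.18019017e-01 -7.02900248e-04]
 [-3.18019771e-01  9.48082515e-01  1.72321316e-03]
 [ 1.18392882e-04  1.85728713e-03 -9.99998268e-01]] [-0.28264383  0.00179697  0.06778826]
```

View pics/scene0.png

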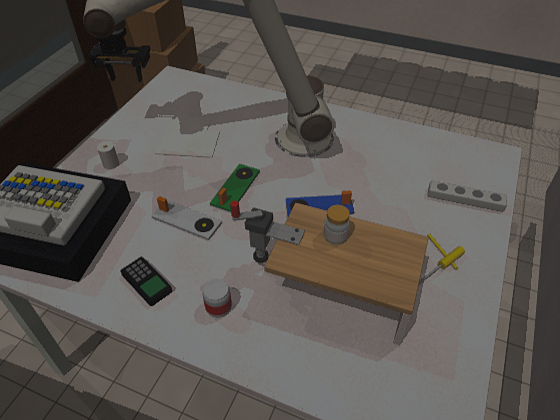

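View pics/side0.png

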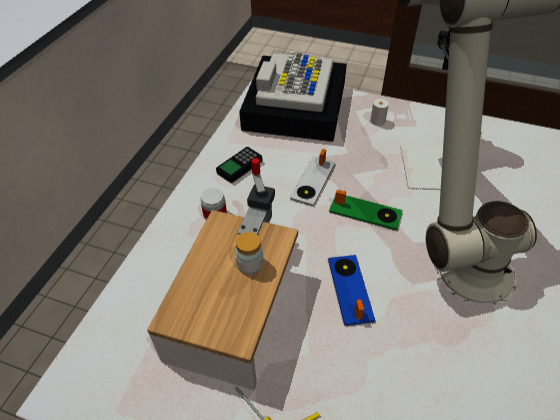

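Plate-shaped things in the scene view are silver (188,215), green (237,187) and blue (320,205). The silver one fits "aluminium, black spot, yellow dot, orange tab". I'll confirm it in a crop and measure.

```bash
cat > h.py <<'E'
import cv2,numpy as np
def K(c):
    f=c["frame"].shape[0]/2/np.tan(np.radians(c["vertical_fov"])/2)
    return np.array([[f,0,c["cx"]],[0,f,c["cy"]],[0,0,1.]])
def P(c): return K(c)@np.c_[cv2.Rodrigues(c["rvec"])[0],c["tvec"]]
def proj(c,X): return cv2.projectPoints(np.float64(X).reshape(-1,1,3),c["rvec"],c["tvec"],K(c),None)[0][:,0]
def plane(c,uv,z):
    R=cv2.Rodrigues(c["rvec"])[0];o=-R.T@c["tvec"];d=R.T@np.linalg.inv(K(c))@[*uv,1.]
    return o+d*(z-o[2])/d[2]
def tri(c1,p1,c2,p2):
    X=cv2.triangulatePoints(P(c1),P(c2),np.float64(p1),np.float64(p2)).ravel();return X[:3]/X[3]
def blobs(c,lo,hi,box=None,amin=8):
    h=cv2.cvtColor(c["frame"],cv2.COLOR_RGB2HSV);m=cv2.inRange(h,np.array(lo),np.array(hi))
    if box: k=np.zeros_like(m);x0,y0,x1,y1=box;k[y0:y1,x0:x1]=1;m=m*k
    n,l,s,ce=cv2.connectedComponentsWithStats(m)
    return [(ce[i].round(1).tolist(),s[i].tolist()) for i in range(1,n) if s[i][4]>=amin]
E
python3 - <<'E'
from station import r
from h import *
a=r.capture("scene");b=r.capture("side")
for n,c,bx,kb in(("scene",a,(145,185,230,245),(225,195,250,222)),("side",b,(285,145,340,210),(245,150,270,180))):
    print(n,"dot",blobs(c,(22,120,80),(35,255,255),bx,3),"tab",blobs(c,(3,150,60),(18,255,255),bx),"knob",blobs(c,(0,150,60),(6,255,255),kb),blobs(c,(172,150,60),(180,255,255),kb),"dark",blobs(c,(0,0,0),(180,255,45),bx,30))
A=cv2.resize(a["frame"][150:310,110:310],None,fx=3.5,fy=3.5,interpolation=cv2.INTER_CUBIC)
B=cv2.resize(b["frame"][130:260,190:350],None,fx=2,fy=2)
cv2.imwrite("pics/c1.png",A[:,:,::-1])
E
```

```text
scene dot [([203.5, 224.6], [202, 223, 4, 4, 11])] tab [([221.2, 195.2], [218, 188, 8, 17, 65]), ([161.5, 203.5], [157, 197, 10, 15, 93])] knob [([233.8, 208.1], [231, 201, 7, 17, 83])] [] dark [([203.7, 224.7], [195, 218, 19, 14, 181])]
side dot [([305.8, 191.8], [304, 190, 4, 4, 11])] tab [([322.1, 156.7], [319, 149, 7, 17, 86]), ([337.3, 196.8], [335, 190, 5, 14, 60])] knob [([255.4, 165.8], [251, 158, 9, 17, 124])] [] dark [([305.8, 191.7], [297, 186, 18, 13, 158])]
```

View pics/c1.png

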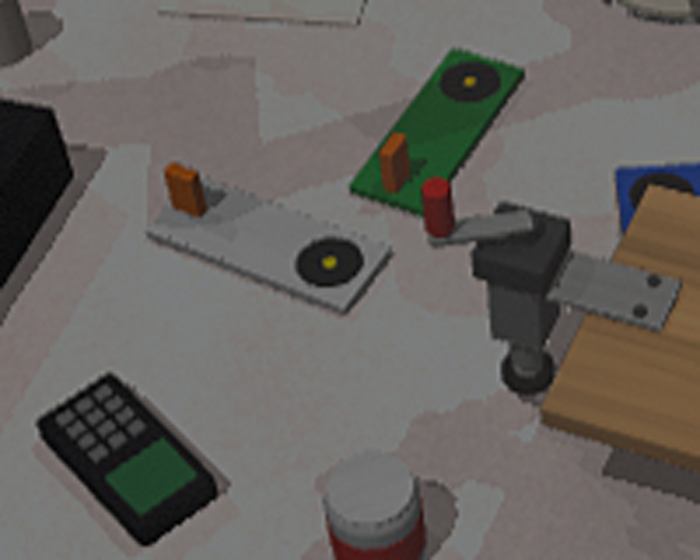

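The crop confirms it: aluminium plate with black spot and yellow dot at scene (203.5,224.6), orange tab at (161.5,203.5). The knob is at (233.8,208.1) and the foot near (260.6,256.6). Now the poses.

```bash
cat > m.py <<'E'
from station import r
from h import *
a=r.capture("scene");b=r.capture("side")
sp=[plane(a,(203.6,224.6),.012),plane(b,(305.8,191.8),.012)];tb=[plane(a,(161.5,203.5),.037),plane(b,(322.1,156.7),.037)]
kn=tri(a,(233.8,208.1),b,(255.4,165.8))
print("spot",sp,"tab",tb,"dist",[np.hypot(*(t-s)[:2]) for t,s in zip(tb,sp)],"knob",kn)
print("head",plane(a,(259.3,217),.202))
for n,c in(("scene",a),("side",b)):
    h=cv2.cvtColor(c["frame"],cv2.COLOR_RGB2HSV);m=cv2.inRange(h,np.array((8,90,90)),np.array((20,200,255)))
    m=cv2.morphologyEx(m,cv2.MORPH_OPEN,np.ones((5,5)));ct=max(cv2.findContours(m,0,2)[0],key=cv2.contourArea)
    pts=np.float32([plane(c,p,.165)[:2]*1000 for p in ct[:,0]])
    (cx,cy),wh,an=cv2.minAreaRect(pts);print(n,"board",cx,cy,wh,an,cv2.boundingRect(ct))
    u=np.radians(an+(0 if wh[0]>wh[1] else 90));print(" axis cand",[(cx+s*245*np.cos(u),cy+s*245*np.sin(u)) for s in(1,-1)],np.degrees(u))
print("tin",plane(a,(216,286),.085),"term",plane(a,(146,279),.03),"green tab",plane(a,(221.2,195.2),.037))
E
python3 m.py
```

```text
spot [array([ 0.53824916, -0.12825557,  0.012     ]), array([ 0.53636205, -0.12920677,  0.012     ])] tab [array([ 0.52960533, -0.28146332,  0.037     ]), array([ 0.52790387, -0.2798805 ,  0.037     ])] dist [np.float64(0.15345139448537184), np.float64(0.15091094877726108)] knob [0.63048246 0.04088703 0.24373458]
head [0.59865318 0.09608931 0.202     ]
scene board 589.4268188476562 338.84027099609375 (239.064697265625, 366.8616027832031) 2.5533509254455566 (266, 204, 162, 106)
 axis cand [(np.float64(578.5121591592505), np.float64(583.597028214125)), (np.float64(600.341478536062), np.float64(94.0835137780625))] 92.55335092544556
side board 585.396240234375 339.1247863769531 (238.90576171875, 370.6480407714844) 2.544731855392456 (149, 211, 148, 149)
 axis cand [(np.float64(574.5183997100028), np.float64(583.8831827304314)), (np.float64(596.2740807587472), np.float64(94.36639002347493))] 92.54473185539246
tin [0.76857949 0.04496926 0.085     ] term [ 0.79203207 -0.16851837  0.03      ] green tab [ 0.42357741 -0.12383232  0.037     ]
```

```bash
cat >> h.py <<'E'
def plan(pos,yaw_y=None):
    from station import r
    s=r.sense();R=np.array(s["ee_rot"]);d=R.T@(np.array(pos)-s["tcp_pos"])*1000
    t=0
    if yaw_y is not None:
        w=np.arctan2(R[1,1],R[0,1]); t=(np.radians(yaw_y)-w+np.pi/2)%np.pi-np.pi/2
        c=np.radians(yaw_y);T=np.c_[np.cross([np.cos(c),np.sin(c),0],[0,0,-1]),[np.cos(c),np.sin(c),0],[0,0,-1]]
        if T[:,0]@R[:,0]<0:T[:,:2]*=-1
        rv=cv2.Rodrigues(R.T@T)[0].ravel()
    else: rv=np.zeros(3)
    print("shift",d.round(1),"rv",rv.round(4),"t",s["time_s"],"F",np.round(s["wrist_force"],1),"tcp",np.round(s["tcp_pos"],4),"grip",s["gripper_width"],s["gripper_force"])
E
python3 - <<'E'
from h import *
plan((.5287,-.2807,.29),176.8)
from station import r
b=r.capture("side");print(plane(b,(335,133),0),plane(b,(328,190),0))
E
```

```text
shift [-411.9  190.6    2. ] rv [ 7.0000e-04  4.0000e-04 -1.1913e+00] t 0.3 F [ 0.5  0.4 -0.1] tcp [ 0.1988 -0.5924  0.2919] grip 0.9982722221795409 0.0
[ 0.52962489 -0.46025518  0.        ] [ 0.47421771 -0.17198163  0.        ]
```

```bash
python3 -m pendant '[[[-45,20,0],[0,0,-0.13]],[[-90,40,0],[0,0,-0.26]],[[-135,60,0],[0,0,-0.39]],[[-180,80,0],[0,0,-0.52]],[[-225,102,0],[0,0,-0.65]],[[-270,124,0],[0,0,-0.78]],[[-315,146,0],[0,0,-0.91]],[[-360,168,0],[0,0,-1.05]],[[-400,185,0],[0,0,-1.19]],[[-412,191,0],[0,0,-1.191]]]' 0.6
python3 -m pendant '[[[0,0,40],[0,0,0]],[[0,0,80],[0,0,0]],[[0,0,90],[0,0,0]],[[0,0,90],[0,0,0]]]'
python3 - <<'E'
from h import *
from station import r
plan((.5287,-.2807,.09),176.8)
w=r.capture("wrist");cv2.imwrite("pics/w1.png",w["frame"][:,:,::-1])
print(proj(w,[(.5287,-.2807,.062),(.537,-.1287,.012)]),blobs(w,(3,150,40),(18,255,255)),blobs(w,(22,120,60),(35,255,255),amin=10))
E
```

```text
time_s: 1.35
tcp_pos: [0.5314, -0.2776, 0.292]
ee_rot: [[-0.05, -0.999, 0.001], [-0.999, 0.05, 0.0], [-0.0, -0.001, -1.0]]
wrist_force: [-1.1, -0.2, 0.4]
gripper_width: 0.601
gripper_force: 0.0
time_s: 1.75
tcp_pos: [0.5278, -0.2806, 0.2009]
ee_rot: [[-0.057, -0.998, -0.004], [-0.998, 0.057, 0.001], [-0.0, 0.004, -1.0]]
wrist_force: [0.0, 0.5, 0.8]
gripper_width: 0.602
gripper_force: 0.0
shift [ 1.000e-01 -1.300e+00  1.109e+02] rv [ 0.004   0.0003 -0.0011] t 1.75 F [0.  0.5 0.8] tcp [ 0.5278 -0.2806  0.2009] grip 0.6018401332275308 0.0
[[277.36994186 218.63852126]
 [278.35039722 339.50379797]] [([280.2, 216.9], [272, 192, 17, 47, 658]), ([231.6, 339.4], [230, 338, 5, 4, 8]), ([332.8, 340.8], [330, 338, 6, 5, 9])] []
```

View pics/w1.png

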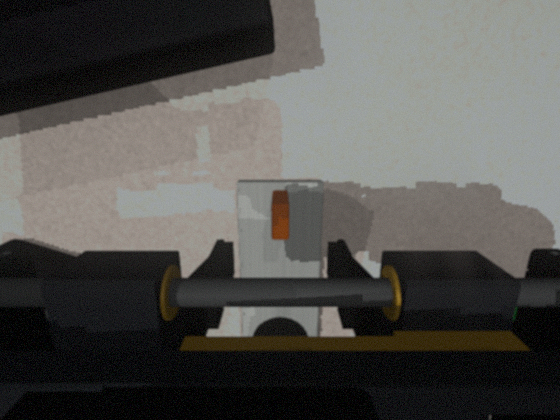

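The wrist view shows the tab at (280,217), between the open fingers and square to them. I'll descend and grip.

```bash
python3 -m pendant '[[[0,0,40],[0,0,0]],[[0,0,80],[0,0,0]],[[0,0,105],[0,0,0]],[[0,0,110],[0,0,0]],[[0,0,110],[0,0,0]]]'
python3 -m pendant '[[[0,0,0],[0,0,0]],[[0,0,0],[0,0,0]],[[0,0,0],[0,0,0]],[[0,0,0],[0,0,0]],[[0,0,0],[0,0,0]]]' 0
python3 - <<'E'
from h import *
plan((.5287+.0615,-.2807+.2232,.091),176.8)
E
```

```text
time_s: 2.3
tcp_pos: [0.5298, -0.281, 0.0937]
ee_rot: [[-0.056, -0.998, 0.002], [-0.998, 0.056, -0.001], [0.001, -0.002, -1.0]]
wrist_force: [0.1, 0.2, -0.3]
gripper_width: 0.599
gripper_force: 0.0
time_s: 2.8
tcp_pos: [0.5288, -0.2804, 0.0927]
ee_rot: [[-0.056, -0.998, 0.001], [-0.998, 0.056, -0.0], [0.0, -0.001, -1.0]]
wrist_force: [-0.0, 0.1, -0.2]
gripper_width: 0.232
gripper_force: 0.0
shift [-225.9  -48.8    1.7] rv [-0.0007 -0.0001 -0.0001] t 2.8 F [-0.   0.1 -0.2] tcp [ 0.5288 -0.2804  0.0927] grip 0.23156293539052897 0.0
```

```bash
python3 -m pendant '[[[0,0,0],[0,0,0]],[[0,0,0],[0,0,0]],[[0,0,0],[0,0,0]],[[0,0,0],[0,0,0]]]' 0
python3 -m pendant '[[[-10,-8,0],[0,0,0]],[[-25,-18,0],[0,0,0]],[[-40,-28,0],[0,0,0]],[[-55,-38,0],[0,0,0]],[[-70,-46,0],[0,0,0]],[[-85,-49,0],[0,0,0]],[[-100,-49,0],[0,0,0]],[[-115,-49,0],[0,0,0]],[[-130,-49,0],[0,0,0]],[[-145,-49,0],[0,0,0]]]'
python3 -m pendant '[[[-15,0,0],[0,0,0]],[[-30,0,0],[0,0,0]],[[-45,0,0],[0,0,0]],[[-60,0,0],[0,0,0]],[[-72,0,0],[0,0,0]],[[-79,0,0],[0,0,0]],[[-81,0,0],[0,0,0]],[[-81,0,0],[0,0,0]],[[-81,0,0],[0,0,0]]]'
python3 - <<'E'
from h import *
from station import r
plan((.5287+.0615,-.2807+.2232,.091),176.8)
a=r.capture("scene");b=r.capture("side")
print(proj(a,[(.5985,.0945,.012)]),proj(b,[(.5985,.0945,.012)]))
for c,bx in((a,(225,200,300,290)),(b,(220,150,310,260))): print("dot",blobs(c,(22,120,60),(35,255,255),bx,3))
A=cv2.resize(a["frame"][180:300,180:310],None,fx=3,fy=3,interpolation=cv2.INTER_CUBIC)
B=cv2.resize(b["frame"][140:260,210:340],None,fx=3,fy=3,interpolation=cv2.INTER_CUBIC)
cv2.imwrite("pics/p1.png",np.hstack([A,B])[:,:,::-1])
E
```

```text
time_s: 3.2
tcp_pos: [0.5283, -0.2803, 0.0924]
ee_rot: [[-0.056, -0.998, -0.001], [-0.998, 0.056, 0.0], [-0.0, 0.001, -1.0]]
wrist_force: [-2.2, 0.5, 4.0]
gripper_width: 0.158
gripper_force: 30.0
time_s: 4.2
tcp_pos: [0.5856, -0.1372, 0.0924]
ee_rot: [[-0.056, -0.998, 0.0], [-0.998, 0.056, -0.0], [0.0, -0.0, -1.0]]
wrist_force: [-0.3, -5.1, 2.3]
gripper_width: 0.156
gripper_force: 30.0
time_s: 5.1
tcp_pos: [0.5901, -0.0567, 0.0924]
ee_rot: [[-0.056, -0.998, 0.0], [-0.998, 0.056, 0.001], [-0.001, 0.0, -1.0]]
wrist_force: [-1.3, 0.8, 5.4]
gripper_width: 0.157
gripper_force: 30.0
shift [ 0.8 -0.1  1.4] rv [ 0.      0.0011 -0.0003] t 5.1 F [-1.3  0.8  5.4] tcp [ 0.5901 -0.0567  0.0924] grip 0.1569506165453063 29.99596070498228
[[260.96643743 261.05127032]] [[262.46133542 238.40437838]]
dot []
dot []
```

View pics/p1.png

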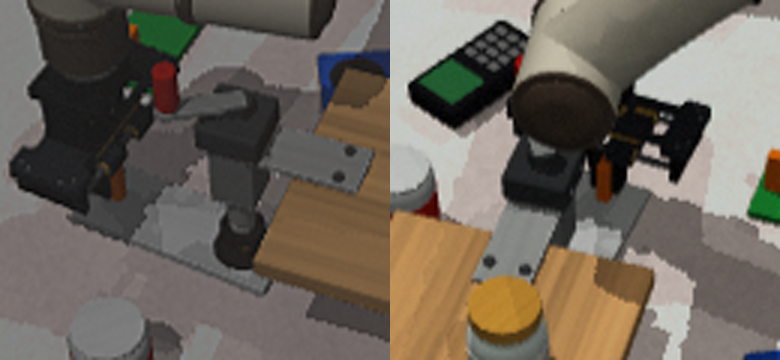

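The picture shows the plate end under the foot: its near corner is at scene (269,277), and the foot and black spot coincide near (259,262). A quick numeric check before letting go.

```bash
python3 - <<'E'
from h import *
from station import r
a=r.capture("scene")
print("corner",plane(a,(269,277.3),.012))
u=np.array([np.cos(np.radians(86.8)),np.sin(np.radians(86.8))]);n=np.array([u[1],-u[0]])
print("pred",np.array([.5985,.0945])+.04*u+.04*n)
print(proj(a,[(.5985,.0945,z) for z in (.05,.08,.12,.15,.202)]))
g=cv2.cvtColor(a["frame"],cv2.COLOR_RGB2GRAY)
for v in(232,236,240,244,248,252,256,262,266): print(v,g[v,238:285])
E
```

```text
corner [0.64212933 0.13910651 0.012     ]
pred [0.64067049 0.13220477]
[[260.56221406 252.89485255]
 [260.23168532 246.22544453]
 [259.77441873 236.99872067]
 [259.41836983 229.81436722]
 [258.77279909 216.78804271]]
232 [ 75  75  74  73  76  74  75  75  70  67 112  69  52  52  54  54  42  41
  37  33  36  38  36  35  38  35  37  33  29  47  77  73  82  94  92  93
  93  94  94  94  95  95  96  95  94  93  93]
236 [ 74  76  69  67 112 125 119 117 120 118 124  87  56  55  56  56  57  57
  55  56  55  56  56  58  55  52  40  40  46  46  50  60  83  72  77  85
 100  98  97  95  93  94  95  93  92  95  93]
240 [ 73  74  73  70  96 109 110 110 110 110 112  98  54  55  56  57  56  56
  58  57  57  57  56  57  57  58  44  40  40  39  41  54  92  90  86  88
  90  88  83  84  80  85  73  80  69  54  72]
244 [106 109 108 108 107 112  98  95 107 100  95 119  67  53  55  55  56  54
  57  57  57  56  58  58  56  59  44  39  37  54  94  91  87  89  92  92
  85  88  93  88  86  85  85  86  88  89  90]
248 [112  98  97  97  98  97  98  98 105 106 106 108 109 111 112  97 104  71
  54  50  51  62  55  
[... 180 characters left out ...]
65  64  63  64  61  55  49  49  32  22  34  87  86  77  83  96  95
  94 100  95  95  95  94  95  96  96  96  95]
256 [116 116 115 114 114 114 114 114 114 112 113 113 114 117 127  52  25  28
  27  57  78  76  76  69  69  45  37  32  33  26  28 100 101  97  96  96
  98  97  98  98  98  97  97  98  98  97  98]
262 [116 116 117 106 107 101 100 101 101 101 100 102 111  47  27  30  32  34
  29  29  31  34  36  42  40  34  27  23  60  98  95  92  93  94  94  94
  95  95  94  97  98  98 100 102 102 103 105]
266 [ 73  87  90  98 108 103  99 101 101 102 101 101 103 109  75  29  28  29
  32  32  31  34  33  33  31  28  59 103  98  96  97  98 100 101 101 100
  99 101  98  98  97  97  97  95  95  96  95]
```

```bash
python3 -m pendant '[[[0,0,0],[0,0,0]],[[0,0,0],[0,0,0]],[[0,0,0],[0,0,0]],[[0,0,0],[0,0,0]]]' 0.6
python3 -m pendant '[[[0,0,-15],[0,0,0]],[[0,0,-50],[0,0,0]],[[0,0,-100],[0,0,0]],[[0,0,-150],[0,0,0]],[[0,0,-200],[0,0,0]],[[0,0,-250],[0,0,0]],[[0,0,-280],[0,0,0]],[[0,0,-280],[0,0,0]]]'
python3 -m pendant '[[[-20,-15,0],[0,0,0]],[[-60,-25,0],[0,0,0]],[[-90,-33,0],[0,0,0]],[[-96,-34,0],[0,0,0]],[[-96,-34,0],[0,0,0]]]'
python3 - <<'E'
from h import *
from station import r
print(r.sense()["joints"])
plan((.6305,.041,.298),176.8)
w=r.capture("wrist");print(blobs(w,(0,150,40),(6,255,255)),proj(w,[(.6305,.041,.266)]))
a=r.capture("scene");cv2.imwrite("pics/s2.png",np.hstack([a["frame"][150:350,130:330],cv2.resize(w["frame"],(267,200))])[:,:,::-1])
E
```

```text
time_s: 5.65
tcp_pos: [0.5901, -0.0574, 0.0918]
ee_rot: [[-0.056, -0.998, -0.001], [-0.998, 0.056, 0.0], [-0.0, 0.001, -1.0]]
wrist_force: [-0.0, -0.5, -0.0]
gripper_width: 0.435
gripper_force: 0.0
time_s: 6.45
tcp_pos: [0.5916, -0.0576, 0.3784]
ee_rot: [[-0.056, -0.998, 0.012], [-0.998, 0.056, 0.001], [-0.001, -0.012, -1.0]]
wrist_force: [0.7, 0.4, 1.1]
gripper_width: 0.6
gripper_force: 0.0
time_s: 6.95
tcp_pos: [0.6295, 0.0375, 0.3707]
ee_rot: [[-0.054, -0.999, -0.003], [-0.999, 0.054, -0.0], [0.001, 0.003, -1.0]]
wrist_force: [0.4, -0.3, 0.4]
gripper_width: 0.596
gripper_force: 0.0
[ 1.80787075e+01  2.04144730e+01  9.13067625e+00 -2.60312310e-02
 -7.88633352e+01 -2.11905236e+01]
shift [-3.6 -1.  72.7] rv [ 0.0026 -0.0005  0.0015] t 6.95 F [ 0.4 -0.3  0.4] tcp [0.6295 0.0375 0.3707] grip 0.5955541150087397 0.0
[([274.6, 215.6], [271, 213, 8, 7, 20]), ([280.8, 238.0], [266, 213, 30, 43, 710]), ([275.8, 219.8], [274, 218, 4, 4, 10])] [[277.49288616 239.84077033]]
```

View pics/s2.png

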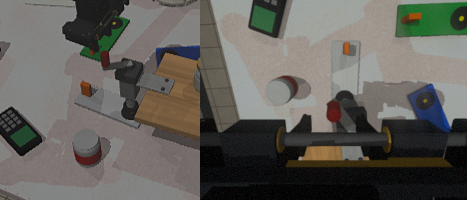

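The plate lies under the foot and the knob at wrist (281,238) is between the fingers. Gripping the knob.

```bash
python3 -m pendant '[[[-3,-1,20],[0,0,0]],[[-3,-1,45],[0,0,0]],[[-3,-1,65],[0,0,0]],[[-3,-1,72],[0,0,0]],[[-3,-1,72],[0,0,0]],[[-3,-1,72],[0,0,0]]]'
python3 -m pendant '[[[0,0,0],[0,0,0]],[[0,0,0],[0,0,0]],[[0,0,0],[0,0,0]],[[0,0,0],[0,0,0]],[[0,0,0],[0,0,0]],[[0,0,0],[0,0,0]],[[0,0,0],[0,0,0]],[[0,0,0],[0,0,0]]]' 0
cat > t.py <<'E'
# usage: t.py  ds_mm n : offsets in tool axes for n rows of ds mm of arc from the present knob angle
import sys
from h import *
from station import r
s=r.sense();R=np.array(s["ee_rot"]);p=np.array(s["tcp_pos"]);C=np.array([.5985,.0945])
d=p[:2]-C;th=np.arctan2(d[1],d[0]);rad=np.hypot(*d)*1000
F=np.array(s["wrist_force"]);t=np.array([np.sin(th),-np.cos(th)])
print("r",rad.round(1),"th",np.degrees(th).round(1),"z",p[2].round(4),"Ftan",(-F[:2]@t).round(2),"Frad",(F[:2]@d/np.hypot(*d)).round(2),"Fz",F[2].round(1),"t",s["time_s"],"w",round(s["gripper_width"],3))
ds,n=float(sys.argv[1]),int(sys.argv[2])
for i in range(1,n+1):
    a=th-i*ds/60;q=C+.060*np.array([np.cos(a),np.sin(a)])
    print((R.T@np.r_[q-p[:2],0]*1000)[:2].round(1).tolist(),end=" ")
print()
E
python3 t.py 6 10; python3 t.py 3 10
```

```text
time_s: 7.65
tcp_pos: [0.6312, 0.0389, 0.3015]
ee_rot: [[-0.056, -0.998, 0.002], [-0.998, 0.056, -0.0], [-0.0, -0.002, -1.0]]
wrist_force: [0.3, -0.4, 0.2]
gripper_width: 0.603
gripper_force: 0.0
time_s: 8.45
tcp_pos: [0.6298, 0.0394, 0.3004]
ee_rot: [[-0.056, -0.998, -0.003], [-0.998, 0.056, -0.0], [0.001, 0.003, -1.0]]
wrist_force: [-5.2, 0.8, 2.9]
gripper_width: 0.246
gripper_force: 30.0
r 63.3 th -60.4 z 0.3004 Ftan -4.18 Frad -3.25 Fz 2.9 t 8.45 w 0.246
[0.2, 7.0] [2.6, 12.5] [4.5, 18.2] [5.9, 24.0] [6.6, 30.0] [6.7, 36.0] [6.3, 41.9] [5.2, 47.8] [3.5, 53.6] [1.3, 59.2] 
r 63.3 th -60.4 z 0.3004 Ftan -4.18 Frad -3.25 Fz 2.9 t 8.45 w 0.246
[-1.2, 4.4] [0.2, 7.0] [1.5, 9.7] [2.6, 12.5] [3.7, 15.3] [4.5, 18.2] [5.3, 21.1] [5.9, 24.0] [6.3, 27.0] [6.6, 30.0]
```

```bash
sed -i 's/C=np.array(.*/C=np.array([.5983,.0922])/' t.py; python3 t.py 4 10
```

```text
r 61.4 th -59.2 z 0.3004 Ftan -4.11 Frad -3.34 Fz 2.9 t 8.45 w 0.246
[0.9, 4.2] [2.8, 7.7] [4.5, 11.4] [5.9, 15.1] [7.0, 18.9] [7.9, 22.8] [8.6, 26.8] [8.9, 30.8] [9.1, 34.8] [8.9, 38.8]
```

```bash
python3 -m pendant '[[[0.9,4.2,0],[0,0,0]],[[2.8,7.7,0],[0,0,0]],[[4.5,11.4,0],[0,0,0]],[[5.9,15.1,0],[0,0,0]],[[7,18.9,0],[0,0,0]]]' | grep -E "tcp_pos|force"
python3 t.py 4 1
python3 -m pendant '[[[0.9,3.9,0],[0,0,0]],[[1.6,7.9,0],[0,0,0]],[[1.9,11.9,0],[0,0,0]],[[2.1,15.9,0],[0,0,0]],[[1.9,19.9,0],[0,0,0]]]' | grep -E "tcp_pos|force"
python3 t.py 4 10
```

```text
tcp_pos: [0.6144, 0.0328, 0.3005]
wrist_force: [8.4, -4.6, -3.8]
gripper_force: 30.0
r 61.6 th -74.8 z 0.3005 Ftan 6.96 Frad 6.61 Fz -3.8 t 8.95 w 0.242
[-0.4, 4.3] 
tcp_pos: [0.5934, 0.0303, 0.3005]
wrist_force: [5.2, -9.3, -2.9]
gripper_force: 30.0
r 62.1 th -94.5 z 0.3005 Ftan 5.93 Frad 8.88 Fz -2.9 t 9.45 w 0.245
[-2.3, 3.9] [-2.8, 7.9] [-3.6, 11.8] [-4.6, 15.7] [-5.8, 19.5] [-7.4, 23.2] [-9.1, 26.8] [-11.1, 30.3] [-13.3, 33.6] [-15.8, 36.8]
```

```bash
sed -i 's/C=np.array(.*/C=np.array([.598,.0902])/' t.py; python3 t.py 4 10
```

```text
r 60.1 th -94.4 z 0.3005 Ftan 5.91 Frad 8.89 Fz -2.9 t 9.45 w 0.245
[-0.3, 4.0] [-0.8, 8.0] [-1.5, 11.9] [-2.5, 15.8] [-3.8, 19.6] [-5.3, 23.3] [-7.0, 26.9] [-9.0, 30.3] [-11.2, 33.7] [-13.7, 36.8]
```

```bash
cat > tab.py <<'E'
import numpy as np,sys
# a 10-row, 30 mm arc (0.5 rad) per call from commanded angle th0, tool axes; first call starts from the real command
C=np.array([598,90.2]);R=np.array([[-.056,-.998],[-.998,.056]])
p0=np.array([float(sys.argv[2]),float(sys.argv[3])]) ;th=np.radians(float(sys.argv[1]));
for k in range(int(sys.argv[4])):
    o=[]
    for i in range(1,11):
        a=th-.05*i;o.append((R.T@(C+60*np.array([np.cos(a),np.sin(a)])-p0)).round(1).tolist())
    p0=C+60*np.array([np.cos(a),np.sin(a)]);th=a
    print(k,np.degrees(th).round(1),"["+",".join(f"[[{x},{y},0],[0,0,0]]" for x,y in o)+"]")
E
python3 tab.py -97.3 590.6 32.7 14
cat > f.py <<'E'
from station import r
import numpy as np
s=r.sense();p=np.array(s["tcp_pos"])[:2]*1000;d=p-[598,90.2];F=np.array(s["wrist_force"]);u=d/np.hypot(*d)
print(f"t {s['time_s']:.2f} r {np.hypot(*d):.1f} th {np.degrees(np.arctan2(d[1],d[0])):.1f} Ftan {-F[:2]@[u[1],-u[0]]:.2f} Frad {F[:2]@u:.2f} Fz {F[2]:.1f} Mz {s['moment'][2]:.2f} tcp {p.round(1)}")
E
```

```text
0 -125.9 [[[1.7,3.1,0],[0,0,0]],[[1.3,6.1,0],[0,0,0]],[[0.7,9.0,0],[0,0,0]],[[-0.0,11.9,0],[0,0,0]],[[-0.9,14.8,0],[0,0,0]],[[-1.9,17.6,0],[0,0,0]],[[-3.1,20.4,0],[0,0,0]],[[-4.4,23.1,0],[0,0,0]],[[-5.8,25.7,0],[0,0,0]],[[-7.4,28.3,0],[0,0,0]]]
1 -154.6 [[[-1.7,2.5,0],[0,0,0]],[[-3.5,4.9,0],[0,0,0]],[[-5.4,7.2,0],[0,0,0]],[[-7.4,9.4,0],[0,0,0]],[[-9.6,11.5,0],[0,0,0]],[[-11.8,13.5,0],[0,0,0]],[[-14.2,15.3,0],[0,0,0]],[[-16.6,17.1,0],[0,0,0]],[[-19.1,18.7,0],[0,0,0]],[[-21.7,20.2,0],[0,0,0]]]
2 -183.2 [[[-2.7,1.4,0],[0,0,0]],[[-5.4,2.6,0],[0,0,0]],[[-8.2,3.7,0],[0,0,0]],[[-11.0,4.7,0],[0,0,0]],[[-13.9,5.5,0],[0,0,0]],[[-16.8,6.1,0],[0,0,0]],[[-19.8,6.7,0],[0,0,0]],[[-22.8,7.0,0],[0,0,0]],[[-25.8,7.3,0],[0,0,0]],[[-28.8,7.3,0],[0,0,0]]]
3 -211.9 [[[-3.0,-0.1,0],[0,0,0]],[[-6.0,-0.3,0],[0,0,0]],[[-9.0,-0.7,0],[0,0,0]],[[-11.9,-1.2,0],[0,0,0]],[[-14.8,-1.9,0],[0,0,0]],[[-17.7,-2.7,0],[0,0,0]],[[-20.6,-3.6,0],[0,0,0]],[[-23.4,-4.7,0],[0,0,0]],[[-26.1,-6.0,0],[0,0,0]],[[-28.7,-7.4,0],[0,0,0]]]
4 -240.5 [[[-2.6,-1.5,0],[0,0,0]],[[-5.1,-3.1,0],[0,0,0]],[[-7.5,-4.9,0],[0,0,0]],[[-9.9,-6.8,0],
[... 1696 characters left out ...]
[3.7,4.7,0],[0,0,0]],[[5.3,7.2,0],[0,0,0]],[[6.9,9.8,0],[0,0,0]],[[8.3,12.5,0],[0,0,0]],[[9.5,15.2,0],[0,0,0]],[[10.7,17.9,0],[0,0,0]],[[11.7,20.8,0],[0,0,0]],[[12.5,23.7,0],[0,0,0]],[[13.2,26.6,0],[0,0,0]]]
12 -469.7 [[[0.6,2.9,0],[0,0,0]],[[1.0,5.9,0],[0,0,0]],[[1.2,8.9,0],[0,0,0]],[[1.3,11.9,0],[0,0,0]],[[1.3,14.9,0],[0,0,0]],[[1.1,17.9,0],[0,0,0]],[[0.8,20.9,0],[0,0,0]],[[0.3,23.8,0],[0,0,0]],[[-0.4,26.8,0],[0,0,0]],[[-1.1,29.7,0],[0,0,0]]]
13 -498.4 [[[-0.9,2.9,0],[0,0,0]],[[-2.0,5.7,0],[0,0,0]],[[-3.2,8.4,0],[0,0,0]],[[-4.5,11.1,0],[0,0,0]],[[-6.0,13.7,0],[0,0,0]],[[-7.6,16.2,0],[0,0,0]],[[-9.3,18.7,0],[0,0,0]],[[-11.2,21.0,0],[0,0,0]],[[-13.1,23.3,0],[0,0,0]],[[-15.2,25.5,0],[0,0,0]]]
```

```bash
python3 -m pendant '[[[1.7,3,0],[0,0,0]],[[1.3,6,0],[0,0,0]],[[0.7,9,0],[0,0,0]],[[0,12,0],[0,0,0]],[[-0.9,15,0],[0,0,0]]]' >/dev/null; python3 f.py
python3 -m pendant '[[[-1,2.8,0],[0,0,0]],[[-2.2,5.6,0],[0,0,0]],[[-3.5,8.3,0],[0,0,0]],[[-5,10.9,0],[0,0,0]],[[-6.5,13.5,0],[0,0,0]]]' >/dev/null; python3 f.py
python3 -m pendant '[[[-1.7,2.5,0],[0,0,0]],[[-3.5,5,0],[0,0,0]],[[-5.4,7.2,0],[0,0,0]],[[-7.4,9.4,0],[0,0,0]],[[-9.6,11.5,0],[0,0,0]]]' >/dev/null; python3 f.py
```

```text
t 9.95 r 60.7 th -109.1 Ftan 5.96 Frad 5.24 Fz -1.6 Mz 0.02 tcp [578.1  32.8]
t 10.45 r 60.9 th -123.8 Ftan 6.13 Frad 5.34 Fz -1.5 Mz -0.02 tcp [564.2  39.6]
t 10.95 r 61.0 th -138.3 Ftan 6.01 Frad 5.33 Fz 0.2 Mz 0.04 tcp [552.5  49.6]
```

Free load reads a clean 6.0 N. I'll carry on turning.

```bash
python3 -m pendant '[[[-2.2,2,0],[0,0,0]],[[-4.6,3.8,0],[0,0,0]],[[-7,5.6,0],[0,0,0]],[[-9.5,7.2,0],[0,0,0]],[[-12.1,8.7,0],[0,0,0]]]' >/dev/null; python3 f.py
python3 -m pendant '[[[-2.7,1.4,0],[0,0,0]],[[-5.4,2.6,0],[0,0,0]],[[-8.2,3.7,0],[0,0,0]],[[-11,4.7,0],[0,0,0]],[[-13.9,5.5,0],[0,0,0]]]' >/dev/null; python3 f.py
python3 -m pendant '[[[-2.9,0.6,0],[0,0,0]],[[-5.9,1.2,0],[0,0,0]],[[-8.9,1.5,0],[0,0,0]],[[-11.9,1.8,0],[0,0,0]],[[-14.9,1.8,0],[0,0,0]]]' >/dev/null; python3 f.py
```

```text
t 11.45 r 61.1 th -152.5 Ftan 5.06 Frad 4.23 Fz 1.8 Mz 0.03 tcp [543.8  62.1]
t 11.95 r 61.0 th -166.8 Ftan 6.12 Frad 4.95 Fz 3.1 Mz 0.04 tcp [538.6  76.3]
t 12.45 r 60.9 th 178.8 Ftan 5.47 Frad 5.51 Fz 5.1 Mz 0.04 tcp [537.1  91.4]
```

```bash
python3 -m pendant '[[[-3,0,0],[0,0,0]],[[-6,-0.3,0],[0,0,0]],[[-9,-0.7,0],[0,0,0]],[[-11.9,-1.2,0],[0,0,0]],[[-14.8,-1.9,0],[0,0,0]]]' >/dev/null; python3 f.py
python3 -m pendant '[[[-2.9,-0.8,0],[0,0,0]],[[-5.8,-1.7,0],[0,0,0]],[[-8.6,-2.8,0],[0,0,0]],[[-11.3,-4.1,0],[0,0,0]],[[-13.9,-5.5,0],[0,0,0]]]' >/dev/null; python3 f.py
```

```text
t 12.95 r 60.8 th 164.5 Ftan 5.90 Frad 5.56 Fz 5.3 Mz 0.06 tcp [539.5 106.5]
t 13.45 r 60.5 th 149.8 Ftan 6.19 Frad 6.75 Fz 6.0 Mz 0.02 tcp [545.7 120.6]
```

```bash
python3 -m pendant '[[[-2.6,-1.5,0],[0,0,0]],[[-5.1,-3.1,0],[0,0,0]],[[-7.5,-4.9,0],[0,0,0]],[[-9.9,-6.8,0],[0,0,0]],[[-12.1,-8.8,0],[0,0,0]]]' >/dev/null; python3 f.py
```

```text
t 13.95 r 60.3 th 135.0 Ftan 6.62 Frad 5.61 Fz 5.7 Mz 0.03 tcp [555.3 132.8]
```

```bash
python3 -m pendant '[[[-2.2,-2.1,0],[0,0,0]],[[-4.2,-4.3,0],[0,0,0]],[[-6.1,-6.6,0],[0,0,0]],[[-7.9,-9,0],[0,0,0]],[[-9.6,-11.4,0],[0,0,0]]]' >/dev/null; python3 f.py
python3 -m pendant '[[[-1.6,-2.6,0],[0,0,0]],[[-3,-5.2,0],[0,0,0]],[[-4.3,-7.9,0],[0,0,0]]]' >/dev/null; python3 f.py
```

```text
t 14.45 r 60.1 th 120.3 Ftan 6.54 Frad 2.87 Fz 4.2 Mz 0.04 tcp [567.7 142. ]
t 14.75 r 59.9 th 111.6 Ftan 6.39 Frad 1.99 Fz 3.3 Mz 0.02 tcp [576.  145.9]
```

```bash
python3 -m pendant '[[[-1.1,-2.8,0],[0,0,0]],[[-2.1,-5.6,0],[0,0,0]],[[-3,-8.5,0],[0,0,0]],[[-3.7,-11.4,0],[0,0,0]],[[-4.3,-14.3,0],[0,0,0]],[[-4.8,-17.3,0],[0,0,0]],[[-5,-20.3,0],[0,0,0]]]' >/dev/null; python3 f.py
python3 -m pendant '[[[-0.1,-3,0],[0,0,0]],[[-0.1,-6,0],[0,0,0]],[[0,-9,0],[0,0,0]],[[0.4,-12,0],[0,0,0]],[[0.8,-15,0],[0,0,0]]]' >/dev/null; python3 f.py
```

```text
t 15.45 r 59.6 th 91.3 Ftan 6.19 Frad 0.06 Fz 4.3 Mz -0.00 tcp [596.7 149.7]
t 15.95 r 59.3 th 76.9 Ftan 5.94 Frad -2.57 Fz 4.2 Mz 0.05 tcp [611.5 148. ]
```

```bash
python3 -m pendant '[[[0.6,-3,0],[0,0,0]],[[1.4,-5.9,0],[0,0,0]],[[2.3,-8.7,0],[0,0,0]],[[3.3,-11.5,0],[0,0,0]],[[4.5,-14.3,0],[0,0,0]]]' >/dev/null; python3 f.py
python3 -m pendant '[[[1.3,-2.7,0],[0,0,0]],[[2.8,-5.3,0],[0,0,0]],[[4.3,-7.9,0],[0,0,0]],[[6.1,-10.3,0],[0,0,0]],[[7.9,-12.7,0],[0,0,0]]]' >/dev/null; python3 f.py
```

```text
t 16.45 r 59.2 th 62.5 Ftan 5.39 Frad -3.41 Fz 4.0 Mz 0.01 tcp [625.3 142.7]
t 16.95 r 59.1 th 48.4 Ftan 6.34 Frad -5.28 Fz 4.0 Mz 0.08 tcp [637.2 134.4]
```

```bash
python3 -m pendant '[[[1.9,-2.3,0],[0,0,0]],[[4,-4.5,0],[0,0,0]],[[6.1,-6.6,0],[0,0,0]],[[8.4,-8.5,0],[0,0,0]],[[10.8,-10.4,0],[0,0,0]]]' >/dev/null; python3 f.py
```

```text
t 17.45 r 59.0 th 34.5 Ftan 7.85 Frad -6.61 Fz 4.9 Mz 0.07 tcp [646.6 123.6]
```

```bash
python3 -m pendant '[[[2.4,-1.7,0],[0,0,0]],[[5,-3.3,0],[0,0,0]],[[7.6,-4.8,0],[0,0,0]]]' >/dev/null; python3 f.py
python3 -m pendant '[[[2.7,-1.4,0],[0,0,0]],[[5.4,-2.6,0],[0,0,0]]]' >/dev/null; python3 f.py
```

```text
t 17.75 r 59.0 th 26.2 Ftan 8.06 Frad -6.53 Fz 5.7 Mz -0.02 tcp [650.9 116.3]
t 17.95 r 59.0 th 20.7 Ftan 8.50 Frad -7.84 Fz 4.9 Mz 0.06 tcp [653.2 111.1]
```

```bash
python3 -m pendant '[[[2.8,-1.1,0],[0,0,0]],[[5.7,-2,0],[0,0,0]],[[8.5,-2.8,0],[0,0,0]]]' >/dev/null; python3 f.py
python3 -m pendant '[[[3,-0.6,0],[0,0,0]],[[5.9,-1.1,0],[0,0,0]]]' >/dev/null; python3 f.py
python3 -m pendant '[[[3,-0.3,0],[0,0,0]],[[6,-0.5,0],[0,0,0]]]' >/dev/null; python3 f.py
```

```text
t 18.25 r 59.0 th 12.6 Ftan 9.13 Frad -7.44 Fz 5.5 Mz 0.08 tcp [655.6 103. ]
t 18.45 r 59.0 th 7.2 Ftan 9.64 Frad -7.90 Fz 5.1 Mz 0.09 tcp [656.5  97.6]
t 18.65 r 59.0 th 1.8 Ftan 10.22 Frad -8.26 Fz 6.1 Mz -0.03 tcp [657.  92.]
```

Crank load is 10.2 N against 6.1 N free, about 1.67 times. I'll stop here, release, rise and check.

```bash
python3 -m pendant '[[[0,0,0],[0,0,0]],[[0,0,0],[0,0,0]],[[0,0,0],[0,0,0]],[[0,0,0],[0,0,0]],[[0,0,0],[0,0,0]]]' 0.6 | grep grip
python3 -m pendant '[[[0,0,-15],[0,0,0]],[[0,0,-45],[0,0,0]],[[0,0,-80],[0,0,0]],[[0,0,-100],[0,0,0]],[[0,0,-100],[0,0,0]]]'
python3 -m pendant '[[[30,10,0],[0,0,0]],[[70,30,0],[0,0,0]],[[110,50,0],[0,0,0]],[[150,70,0],[0,0,0]],[[190,90,0],[0,0,0]],[[230,110,0],[0,0,0]],[[250,120,0],[0,0,0]],[[250,120,0],[0,0,0]],[[250,120,0],[0,0,0]]]'
python3 - <<'E'
from h import *
from station import r
a=r.capture("scene");b=r.capture("side")
A=cv2.resize(a["frame"][180:320,120:320],None,fx=2.5,fy=2.5,interpolation=cv2.INTER_CUBIC)
B=cv2.resize(b["frame"][140:280,190:310],None,fx=2.5,fy=2.5,interpolation=cv2.INTER_CUBIC)
cv2.imwrite("pics/e.png",np.hstack([A,B])[:,:,::-1])
E
```

```text
gripper_width: 0.568
gripper_force: 0.0
time_s: 19.65
tcp_pos: [0.6598, 0.0891, 0.4045]
ee_rot: [[-0.056, -0.998, 0.008], [-0.998, 0.056, 0.002], [-0.002, -0.008, -1.0]]
wrist_force: [0.2, -0.4, -0.2]
gripper_width: 0.599
gripper_force: 0.0
time_s: 20.55
tcp_pos: [0.5247, -0.1539, 0.3994]
ee_rot: [[-0.057, -0.998, -0.001], [-0.998, 0.057, 0.0], [-0.0, 0.001, -1.0]]
wrist_force: [-0.2, -1.1, -0.7]
gripper_width: 0.599
gripper_force: 0.0
```

View pics/e.png

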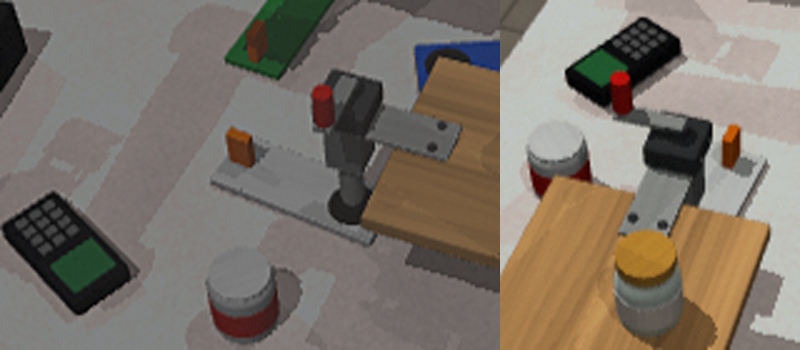

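The foot is down on the black spot at crop (348,205). The tin, jar and terminal look unmoved and the gripper is clear of everything.

```bash
python3 -c "
from station import r
print(r.finish_job())"
```

```text
the job is handed in; nothing more can be done
None
```

I slid the aluminium plate under the prop foot and cranked until the load read 10.2 N against about 6.1 N free (roughly 1.67 times). I then let go and handed the job in at about 21 s; it returned no verdict. In the last pictures the foot rested on the landing spot, and the tin, jar and card terminal looked unmoved.

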